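# Set up a shaft on V-blocks under a dial gauge for a run-out check

### The arm

A 6-joint arm with a two-finger parallel gripper is mounted at the origin on the work surface. World frame = base frame: x ahead of the robot, y to its left, z up, the work surface at z = 0. Lengths are in mm, angles in rad, forces in N, time in s.
With the tool pointing down it reaches from about 350 to 975 mm from the base axis. Payload 7.1 kg.
Tool frame: the origin (TCP) lies midway between the tips of the shut fingers; the grasp point (between the pads) lies 19 mm behind it (ctrl.grip_depth is the distance from the TCP to the grasp point, in mm); z points along the fingers, y is the line along which they close (so a half turn about z gives the same grasp; the last joint's range is limited). The gripper opens to 88 mm and grips with 3 to 60 N. Pads are 20 mm wide; open, the fingers measure 115 mm over their backs; the gripper's body (75 mm by 178 mm) begins 61 mm behind the grasp point.
Start: joints at [1.173, 0.423, 1.63, -0, 1.089, -0.019], TCP at [231.096, 580.689, 222.675] pointing down, gripper open.
Joint ranges: [-3, 3], [-0.9, 2.11], [0.09, 2.58], [-1.31, 4.45], [0.11, 2.69], [-2.54, 2.54]. Speed limits (rad/s): [2.39, 2.39, 3.01, 3.14, 3.14, 3.14].

### API

Orientations are given as a rotation vector (axis times angle).
In Python, from workcell import ctrl, cams gives the robot as it stands.
- The arm moves only by the tool move_arm, never from a script. Its argument "steps" is a list of rows, each a list of 3 entries, a list of its own where there are three numbers: the shift along the tool's x, y, z in units of 25 mm (1.0 is 25 mm), then the turn about the tool's z in units of 5 degrees (1.0 is 5 degrees), then the closure, from 0 (fully open) to 1 (shut). A call has 1 to 20 rows; each row shifts and turns the commanded pose from where the row before left it, along the tool's axes as they then stand; what a row does not reach is not made up. A row lasts 1/12 s, in which the tool goes at most 41.7 mm and 7.16 degrees, less where a joint would pass 70% of its speed; a pose out of reach is approached as far as the arm can. A call is refused whole if a number of a shift passes 1 or a number of a turn 1, either way. A call with a gripper value outside its range is refused whole. The fingers move at their own pace and stop on an object; the grip force is fixed at half the most. Time passes only in rows, so rows that do not move let the fingers close. It gives the time, the measured TCP pose, the force, the opening and the grip force at its end, in the units of the state.
- ctrl.get_obs(): the state, without advancing time (a new reading comes with each control period).
- cams.get_image(name): name is "side" or "top" or "wrist"; returns a dict with "image" (480x640x3 uint8, red, green, blue), "camera_matrix" (3x3 intrinsics, pixels), "xyz" and "rotation" of the camera in the world; the wrist camera has in their place "mount" (4x4, takes a point from camera to tool coordinates, whose origin is the TCP and whose axes are the flange's). Camera axes: x right, y down, z forward; pixel columns grow to the right and rows downward; lengths in mm; the calibration is good to about 2 mm. A picture is of the moment at which its call begins: read the wrist's pose just before it. There is no depth.
- ctrl.close_job(): hands the job in; it is judged then, once.
Trained networks look in the newest picture that a camera, given by its name, has taken for a name from the list of things; names that differ only in an ending like _2 or _b are one class to them, and where a whole thing is asked for, a point or a joint stands for the part that bears it (a point fixed in the world has none). Each returns a list of dicts, best first, with "p" (0 to 1); they miss things now and then, are a little off and sometimes report something else, mostly with a low value. They report only what shows in the picture. A call takes as long as a camera call. They do not tell look-alikes from the thing itself.
- cams.boxes_of(camera, thing): "rect" ([centre column, centre row, width, height] in pixels, round what is visible of it).
- cams.cut_out(camera, thing): "pixels" (480x640 bool, what is visible of it) and "rect" ([centre column, centre row, width, height] in pixels, round what is visible of it).
The state is a dict: "t": time; "qpos": joint angles; "qvel": joint speeds; "joint_torque": joint torques, N m; "ee_pos": TCP position; "orientation": TCP orientation; "ft_force": force on the tool from outside, world axes, zero at the start; "moment": the same for the moment, N m; "width": finger opening in mm; "grasp_force": force on a finger pad.
Only numpy, scipy, OpenCV 4.12 (cv2) and the standard library are available. Lean on these libraries where they do the work, as an engineer would, in place of code of your own. Each camera call takes 0.05 s, during which the arm holds its last target. There are 200 camera calls.

### The job

Set the shaft up on the granite surface plate for a run-out check. Stand the two V-blocks on the plate, one to the left and one to the right with their V's in line along the plate's long side, and lay the shaft in them so that each V-block carries the middle of one bearing seat, with the long keyed drive end to the left. Then stand the dial gauge upright on the plate behind the shaft, midway between the V-blocks with its dial facing the front, so that the top of the shaft's thick middle presses its plunger partly in, and leave everything standing free (left, front and behind are as seen from the robot's side of the plate).

Things in the scene. Friction and masses are not known exactly. Their poses are not given: they have to be found in the camera images.
- plate: Granite surface plate: dark slab fixed on the bench, 200 mm (its x, front to back) by 250 mm (its y, the long side), 40 mm high. Origin: centre of its underside, at bench level; x points to the back (away from the robot), y to the left, z up. Its place and yaw (up to 9 degrees) vary
- vblock_a: One of two identical loose grey iron V-blocks, about 0.32 kg: 30 mm long (its x, along the V), 45 mm wide (its y), 40 mm tall. Origin: centre of the underside. The 90 degree V in the top is 30 mm wide, 15 mm deep. The sides (45 mm apart) are flat for gripping above a clamp groove at 12 to 20 mm. A 22 mm bearing seat lies in the V with its axis 40.6 mm above the V-block's foot
- vblock_b: The other V-block, the same in every way; which of them goes left or right does not matter
- shaft: Loose stepped steel shaft, 202 mm, about 0.62 kg. Origin: on its axis, mid thick part; x along the axis to the drive end (y, z turn as it rolls). Thick middle: 30 mm diameter, x -28 to 28 mm, for gripping. Bearing seats: 22 mm diameter, on both sides, x 28 to 78 mm. Drive end: 16 mm stub, 34 mm long, black keyway (other stub 12 mm). Starts level in a fixed wooden rest, axis 45 mm above the bench
- seat_drive (a point): Point on the shaft's axis at the middle of the bearing seat next to the drive end, at shaft x = +53 mm; it belongs in the left V-block
- seat_plain (a point): Point on the shaft's axis at the middle of the other bearing seat, at shaft x = -53 mm. Of the wooden rest: two notched cheeks, 16 mm thick, 48 mm high, 64 mm wide, at shaft x = -58 and +58 mm on a 12 mm board; between them the shaft's thick middle is free on both sides; it lifts straight up out
- gauge: Loose dial gauge on a base, about 0.8 kg. Origin: centre of the base's underside. Base 50 (x) by 56 (y) by 40 mm high; it does not stick. Above the origin a round column, 14 mm diameter, rises to 180 mm, with a clamp at 100 to 124 mm, bare above for gripping. An arm reaches to the front (-x) to the upright dial, 57 mm diameter, centre 112 mm high, white face to -x; plunger below it
- gauge_tip (a point): Lowest point of the gauge's plunger. With the plunger free it is 51 mm above the underside of the gauge's base, 75 mm in front (-x) of the column's axis, so with the gauge on the plate and the tip over the middle of the thick part of the mounted shaft it is pushed in by about 5 mm
- gauge_plunger (a joint): How far the plunger is pushed up into the gauge, 0 (free) to 0.010 m (bottomed); a light spring of about 0.5 to 1.4 N
Things that resemble listed ones, but are neither listed nor needed, are in the scene too. Leave any blue or red look-alike of the vblock_a alone.

How it is judged (in metres and radians):
At the end, for the whole second after the job is handed in: V-blocks flat on the plate, V's along its long side; the shaft seated in both, each seat's middle within 12 mm of a V-block's centre, drive end left; gauge upright on the plate behind it, dial to the front, tip within 12 mm of the shaft's middle, pushed in 1 to 9 mm; all released and at rest (z of vblock_a in the frame of plate between 0.037 and 0.043 m and z of vblock_b in the frame of plate between 0.037 and 0.043 m and angle between each of vblock_a, vblock_b, gauge's own z axis and vertical below 0.05 rad and ((horizontal distance between vblock_a and seat_drive below 0.012 m and horizontal distance between vblock_b and seat_plain below 0.012 m) or (horizontal distance between vblock_b and seat_drive below 0.012 m and horizontal distance between vblock_a and seat_plain below 0.012 m)) and z of shaft in the frame of plate between 0.0775 and 0.0835 m and angle between the x axis of shaft and the y axis of plate, either way round below 0.2 rad and angle between the x axis of each of vblock_a, vblock_b and the x axis of shaft, either way round below 0.15 rad and y of seat_drive in the frame of plate above 0 m and z of gauge in the frame of plate between 0.037 and 0.043 m and angle between the x axis of gauge and the x axis of plate, either way round below 0.3 rad and y of seat_drive in the frame of gauge above 0.03 m and horizontal distance between gauge_tip and shaft below 0.012 m and value of joint gauge_plunger between 0.001 and 0.009 m and linear speed of each of shaft, gauge, vblock_a, vblock_b below 0.02 m/s); the robot touches nothing.
It also fails if it takes over 99 s, if anything falls off the work surface, if the arm or the gripper's body presses on something with over 40 N, if the wrist force passes 120 N, or if a joint passes its speed limit or range.

## Working session

There is one attempt and no reset: what is moved stays moved. The work goes in short steps, Python scripts to look and compute and a tool call to move; the robot and the scene stay as the last step left them, time stands still between calls to the robot, and variables do not carry over. Pictures are saved under pics/ and viewed, at most 14 in all, crops included, and the job is handed in when it is done.

Besides the shell and the picture viewer there is one more tool, called after "Call:" by a JSON object that holds its "name" and its "arguments". move_arm: Moves the arm, as the interface text tells. Its arguments: {"type":"object","properties":{"steps":{"type":"array"}},"required":["steps"]}

```bash
mkdir -p pics; ls
python3 - <<'E'
from workcell import ctrl,cams
import cv2,numpy as np
print({k:np.round(v,3) for k,v in ctrl.get_obs().items()})
for n in("side","top"):
    d=cams.get_image(n); cv2.imwrite(f"pics/{n}0.png",d["image"][:,:,::-1]); print(n,d["xyz"],d["rotation"],d["camera_matrix"])
    for t in("plate","vblock_a","shaft","gauge"):
        print(t,[(round(b["p"],2),np.round(b["rect"])) for b in cams.boxes_of(n,t)])
d=cams.get_image("wrist");print(d["mount"],d["camera_matrix"])
E
```

```text
pics
{'t': np.float64(0.0), 'qpos': array([ 1.173,  0.424,  1.631, -0.   ,  1.089, -0.019]), 'qvel': array([ 0.001, -0.   , -0.   ,  0.001,  0.001,  0.001]), 'joint_torque': array([ 2.0000e-03, -5.4464e+01, -2.7366e+01,  6.4000e-02,  2.3000e-02,
       -0.0000e+00]), 'ee_pos': array([230.874, 580.181, 221.919]), 'orientation': array([-5.910e-01, -3.085e+00,  2.000e-03]), 'ft_force': array([ 0.471,  0.205, -0.377]), 'moment': array([0.047, 0.022, 0.032]), 'grasp_force': np.float64(0.0), 'width': np.float64(87.892)}
side [ 311.43885673 -691.94716329  866.81705747] [-2.36818741  0.38726117 -0.1335648 ] [[483.88372962   0.         320.53977155]
 [  0.         483.88372962 244.31799354]
 [  0.           0.           1.        ]]
plate [(0.77, array([356., 273., 113., 108.]))]
vblock_a [(0.97, array([401., 354.,  26.,  25.])), (0.75, array([334., 411.,  26.,  32.])), (0.7, array([404., 440.,  30.,  39.])), (0.64, array([358., 370.,  14.,  34.])), (0.62, array([316., 369.,  19.,  31.]))]
shaft [(0.6, array([286., 181.,  70.,  26.]))]
gauge [(0.75, array([258., 137.,  51.,  63.]))]
top [ 386
[... 299 characters left out ...]
)), (0.87, array([416., 282.,  28.,  27.])), (0.74, array([461., 280.,  28.,  25.])), (0.63, array([426., 205.,  24.,  28.])), (0.57, array([428., 246.,  26.,  17.])), (0.46, array([180., 245.,  19.,  91.]))]
shaft [(0.88, array([180., 243.,  14.,  92.]))]
gauge [(0.91, array([104., 259.,  44.,  53.]))]
[[ 9.17576861e-04 -9.56857091e-01 -2.90557506e-01  8.08553121e+01]
 [ 9.99999576e-01  9.02169101e-04  1.86983876e-04  1.17213139e+00]
 [ 8.32151566e-05 -2.90557555e-01  9.56857513e-01 -1.62399662e+02]
 [ 0.00000000e+00  0.00000000e+00  0.00000000e+00  1.00000000e+00]] [[341.21675705   0.         322.74629364]
 [  0.         341.21675705 244.76699032]
 [  0.           0.           1.        ]]
```

```bash
cd pics
python3 - <<'E'
import cv2
a=cv2.imread("top0.png")[140:350,60:560];cv2.imwrite("a.png",cv2.resize(a,(800,336)))
a=cv2.resize(cv2.imread("top0.png")[185:305,400:520],(480,480),interpolation=2)
b=cv2.resize(cv2.imread("side0.png")[330:470,300:430],(446,480),interpolation=2)
cv2.imwrite("b.png",cv2.resize(cv2.hconcat([a,b]),(800,415)))
E
```

```text
(no output)
```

View pics/a.png

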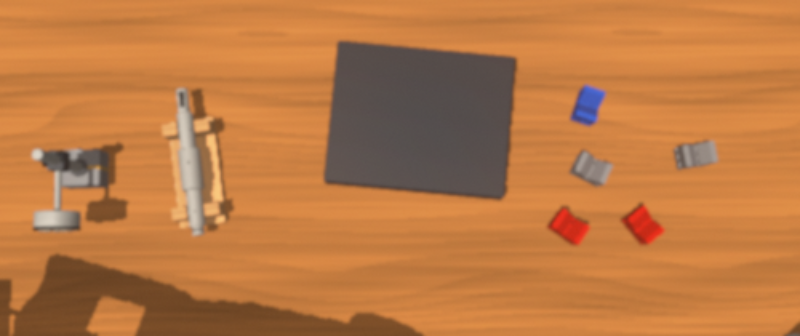

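View pics/b.png

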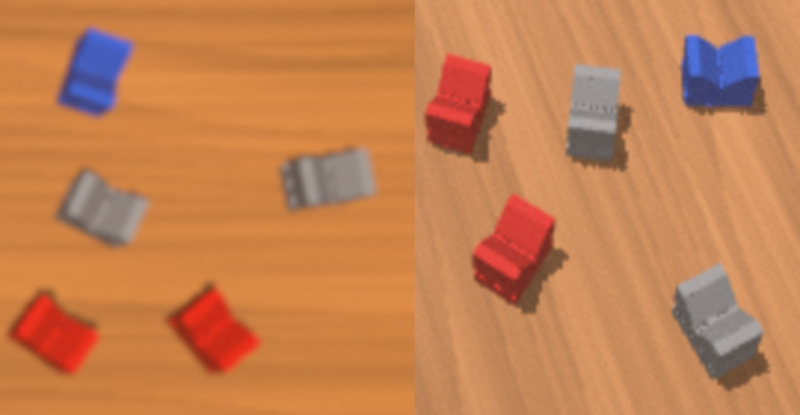

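View pics/side0.png

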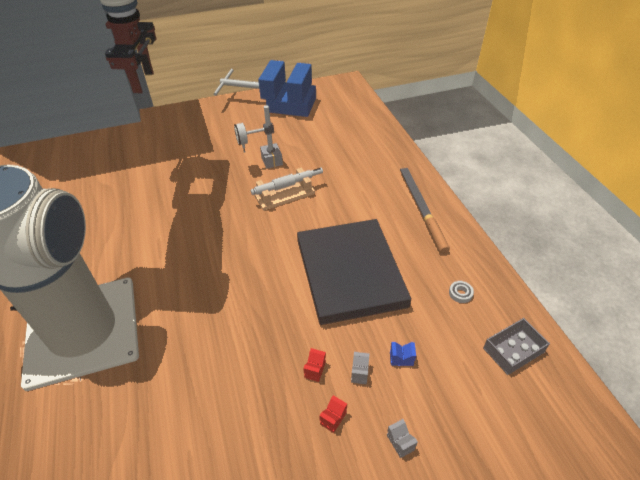

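The grey pair in the top picture, at (428,246) and (495,235), are the V-blocks. The ones at (426,205), (416,282) and (461,280) are blue or red look-alikes, and the enlarged crop confirms their colours. The gauge at (104,259) has its dial to the front. The shaft at (180,243) has its keyed drive end at the far end (+x). The plate is at (323,216).

```bash
cat > h.py <<'E'
from workcell import ctrl,cams
import cv2,numpy as np
from scipy.optimize import minimize
from scipy.spatial.transform import Rotation as R
S=4
def view(name):
    o=ctrl.get_obs(); d=cams.get_image(name)
    if name=="wrist":
        T=np.eye(4);T[:3,:3]=R.from_rotvec(o["orientation"]).as_matrix();T[:3,3]=o["ee_pos"];T=T@d["mount"]
    else:
        T=np.eye(4);T[:3,:3]=R.from_rotvec(d["rotation"]).as_matrix() if np.size(d["rotation"])==3 else d["rotation"];T[:3,3]=d["xyz"]
    return dict(name=name,img=d["image"],K=d["camera_matrix"],T=T)
def proj(v,P):
    p=(np.asarray(P)-v["T"][:3,3])@v["T"][:3,:3]; p=p@v["K"].T
    return p[:,:2]/p[:,2:]
def ray(v,uv,z):
    d=v["T"][:3,:3]@np.linalg.solve(v["K"],[uv[0],uv[1],1]);c=v["T"][:3,3]
    return c+d*(z-c[2])/d[2]
def box(x0,x1,y0,y1,z0,z1): return np.array([[x,y,z] for x in(x0,x1) for y in(y0,y1) for z in(z0,z1)],float)
def cyl(c,ax,l0,l1,r):
    a=np.linspace(0,2*np.pi,24,endpoint=False);o=[i for i in range(3) if i!=ax];P=[]
    for l in(l0,l1):
        q=np.zeros((24,3));q[:,ax]=l;q[:,o[0]]=r*np.cos(a);q[:,o[1]]=r*np.sin(a);P.append(q+c)
    return np.vstack(P)
def prism(yz,x0,x1): return np.array([[x,y,z] for x in(x0,x1) for y,z in yz],float)
z3=np.zeros(3)
M=dict(plate=[box(-100,100,-125,125,0,40)],
 vblock=[box(-15,15,-22.5,22.5,0,25)]+[prism([(s*22.5,40),(s*15,40),(0,25),(s*22.5,25)],-15,15) for s in(1,-1)],
 shaft=[cyl(z3,0,-28,28,15),cyl(z3,0,-78,78,11),cyl(z3,0,-90,112,8)],
 gauge=[box(-25,25,-28,28,0,40),cyl(z3,2,0,180,7),cyl(np.array([-75.,0,112]),0,-10,10,28.5),box(-75,10,-8,8,104,120)])
def place(q,P):
    x,y,z,w=q;c,s=np.cos(w),np.sin(w)
    return P@np.array([[c,-s,0],[s,c,0],[0,0,1]]).T+[x,y,z]
def sil(v,m,q,roi):
    im=np.zeros(((roi[3]-roi[1])*S,(roi[2]-roi[0])*S),np.uint8)
    for P in M[m]:
        h=cv2.convexHull(((proj(v,place(q,P))-roi[:2]+.5)*S*16).astype(np.int32))
        cv2.fillConvexPoly(im,h,1,cv2.LINE_8,4)
    return im
def fit(m,vm,q0,free=(0,1,3),steps=(8,8,6,.15)):
    """vm: list of (view, mask)"""
    L=[]
    for v,k in vm:
        ys,xs=np.nonzero(k);roi=[max(xs.min()-15,0),max(ys.min()-15,0),min(xs.max()+16,640),min(ys.max()+16,480)]
        kk=cv2.resize(k[roi[1]:roi[3],roi[0]:roi[2]].astype(np.float32),None,fx=S,fy=S,interpolation=cv2.INTER_LINEAR)>.5
        L.append((v,roi,kk))
    def cost(x):
        q=np.array(q0,float);q[list(free)]=x
        return sum(1-(s&k).sum()/max((s|k).sum(),1) for s,k in((sil(v,m,q,r).astype(bool),k) for v,r,k in L))/len(L)
    x0=np.array(q0,float)[list(free)];st=np.array(steps)[list(free)];best=None
    for _ in range(3):
        sx=np.vstack([x0]+[x0+st[i]*np.eye(len(x0))[i] for i in range(len(x0))])
        r=minimize(cost,x0,method="Nelder-Mead",options=dict(initial_simplex=sx,xatol=.005,fatol=1e-5,maxiter=250));x0=r.x;st=-st*.5
    q=np.array(q0,float);q[list(free)]=r.x
    return q,r.fun
def mask_near(v,thing,uv):
    c=cams.cut_out(v["name"],thing)
    c=[k for k in c if np.hypot(*(np.array(k["rect"][:2])-uv))<25]
    return c[0]["pixels"] if c else None
E
cat > m0.py <<'E'
from h import *
t=view("top")
ms={}
guess=dict(plate=("plate","plate",(323,216),(356,273),-.08,0),va=("vblock","vblock_a",(428,246),(358,370),1.1,0),vb=("vblock","vblock_a",(495,235),(401,440),1.6,0),
 shaft=("shaft","shaft",(180,243),(286,181),.1,45),gauge=("gauge","gauge",(104,259),(258,137),0,0))
for k,g in guess.items(): ms[k]=[(t,mask_near(t,g[1],g[2]))]
s=view("side")
for k,g in guess.items(): ms[k].append((s,mask_near(s,g[1],g[3])))
for k,g in guess.items():
    p=ray(t,g[2],g[5]+20); vm=[(v,m) for v,m in ms[k] if m is not None]
    best=min((fit(g[0],vm,[p[0],p[1],g[5],g[4]+d]) for d in((0,) if g[0]!="vblock" else(0,1.57,.7,-.7))),key=lambda r:r[1])
    q2,c2=fit(g[0],vm,best[0],(0,1,2,3))
    print(k,len(vm),np.round(best[0],3),round(best[1],3),"freez",np.round(q2,3),round(c2,3))
E
python3 m0.py
```

```text
plate 2 [ 5.86896e+02 -3.76610e+01  0.00000e+00 -9.90000e-02] 0.035 freez [ 5.86896e+02 -3.76590e+01  0.00000e+00 -9.90000e-02] 0.035
va 2 [ 517.158 -277.317    0.       2.668] 0.097 freez [ 516.939 -277.299    1.495    2.663] 0.091
vb 2 [ 5.34728e+02 -4.25696e+02  0.00000e+00  1.64000e-01] 0.081 freez [ 5.34740e+02 -4.25677e+02 -3.60000e-02  1.64000e-01] 0.081
shaft 2 [5.16639e+02 2.75587e+02 4.50000e+01 1.30000e-01] 0.123 freez [5.16243e+02 2.74803e+02 4.68290e+01 1.31000e-01] 0.115
gauge 2 [5.20628e+02 4.29665e+02 0.00000e+00 1.60000e-02] 0.193 freez [5.20553e+02 4.29338e+02 7.46000e-01 1.50000e-02] 0.192
```

Call:
{"name": "move_arm", "arguments": {"steps": [[[-0.83,-0.985,0],0.5,0],[[-0.83,-0.985,0],0.5,0],[[-0.83,-0.985,0],0,0],[[-0.83,-0.985,0],0,0],[[-0.83,-0.985,0],0,0],[[-0.83,-0.985,0],0,0],[[-0.83,-0.985,0],0,0],[[-0.83,-0.985,0],0,0],[[-0.83,-0.985,0],0,0],[[-0.83,-0.985,0],0,0],[[-0.83,-0.985,0],0,0],[[-0.83,-0.985,0],0,0],[[-0.83,-0.985,0],0,0],[[-0.83,-0.985,0],0,0],[[-0.83,-0.985,0],0,0],[[-0.83,-0.985,0],0,0],[[-0.83,-0.985,0],0,0],[[-0.83,-0.985,0],0,0]]}}

```text
t: 2.65
ee_pos: [369.8, 16.4, 223.0]
orientation: [0.725, 3.056, 0.0]
ft_force: [0.8, 0.5, 0.5]
width: 88.0
grasp_force: 0.0
```

```bash
cat >> h.py <<'E'
def go(x,y,z,psi=None):
    """print shift units in axes after turning to psi (deg; closing axis), turn first"""
    o=ctrl.get_obs();m=R.from_rotvec(o["orientation"]).as_matrix();p=np.degrees(np.arctan2(m[1,1],m[0,1]))
    if psi is None: psi=p
    tu=-((psi-p+180)%360-180)/5
    a=np.radians(psi);d=np.array([x,y,z])-o["ee_pos"]
    print("t %.2f pos %s psi %.1f | turn %.2f then shift x %.2f y %.2f z %.2f  tilt %.3f"%(o["t"],np.round(o["ee_pos"],1),p,tu,(-np.sin(a)*d[0]+np.cos(a)*d[1])/25,(np.cos(a)*d[0]+np.sin(a)*d[1])/25,-d[2]/25,np.degrees(np.arccos(-m[2,2]))))
E
python3 -c "
from h import *
go(517,-277,150,62.9)"
```

```text
t 2.65 pos [369.8  16.4 223. ] psi 63.3 | turn 0.08 then shift x -10.59 y -7.77 z 2.92  tilt 0.060
```

Call:
{"name": "move_arm", "arguments": {"steps": [[[-0.96,-0.7,0.26],0,0],[[-0.96,-0.7,0.26],0,0],[[-0.96,-0.7,0.26],0,0],[[-0.96,-0.7,0.26],0,0],[[-0.96,-0.7,0.26],0,0],[[-0.96,-0.7,0.26],0,0],[[-0.96,-0.7,0.26],0,0],[[-0.96,-0.7,0.26],0,0],[[-0.96,-0.7,0.26],0,0],[[-0.96,-0.7,0.26],0,0],[[-0.96,-0.7,0.26],0,0],[[0,0,0],0,0],[[0,0,0],0,0],[[0,0,0],0,0]]}}

```text
t: 3.82
ee_pos: [518.3, -272.0, 150.9]
orientation: [-0.726, -3.055, -0.001]
ft_force: [-0.1, 0.4, -0.2]
width: 88.1
grasp_force: 0.0
```

```bash
cat > mv.py <<'E'
from h import *
import sys
# usage: mv.py model thing x y z yaw pic
m,th=sys.argv[1:3];q=[float(a) for a in sys.argv[3:7]]
v=view("wrist")
uv=proj(v,[[q[0],q[1],q[2]+(20 if m=="vblock" else 0)]])[0]
cs=cams.cut_out("wrist",th)
print("expect",np.round(uv),[(round(c["p"],2),np.round(c["rect"])) for c in cs])
c=min(cs,key=lambda c:np.hypot(*(np.array(c["rect"][:2])-uv)))
qf,f=fit(m,[(v,c["pixels"])],q);print("fit",np.round(qf,3),round(f,3))
qz,f=fit(m,[(v,c["pixels"])],qf,(0,1,2,3));print("free z",np.round(qz,3),round(f,3))
im=v["img"][:,:,::-1].copy()
for P in M[m]: cv2.polylines(im,[cv2.convexHull(proj(v,place(qf,P)).astype(np.int32))],True,(0,255,0),1)
cv2.imwrite("pics/%s.png"%sys.argv[7],im)
go(qf[0],qf[1],150,np.degrees(qf[3])+90)
E
python3 mv.py vblock vblock_a 517.1 -277.3 0 2.668 w1
```

```text
expect [316. 238.] [(0.89, array([198., 196.,  70.,  60.])), (0.88, array([308., 134.,  61.,  51.])), (0.85, array([364., 320.,  39.,  68.])), (0.75, array([178., 316.,  57.,  58.])), (0.72, array([316., 239.,  53.,  43.]))]
fit [ 516.981 -276.766    0.       2.676] 0.063
free z [ 519.017 -277.509   -8.927    2.676] 0.028
t 3.92 pos [ 518.4 -271.5  151.4] psi 63.3 | turn -35.99 then shift x 0.04 y 0.21 z 0.06  tilt 0.031
```

View pics/w1.png

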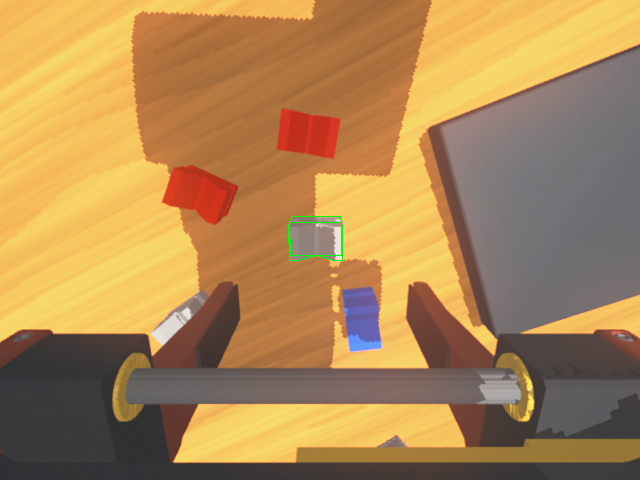

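The wrist picture shows the grey block at (316,239) inside the fitted outline, with red blocks at (308,134) and (200,195) and the blue one at (362,318). This agrees with the top and side fit to within 1 mm, so I'll descend and grip.

Call:
{"name": "move_arm", "arguments": {"steps": [[[0.04,0.21,0.4],0,0],[[0,0,0.8],0,0],[[0,0,0.8],0,0],[[0,0,0.8],0,0],[[0,0,0.8],0,0],[[0,0,0.8],0,0],[[0,0,0.8],0,0],[[0,0,0.4],0,0],[[0,0,0],0,0],[[0,0,0],0,0.5],[[0,0,0],0,1],[[0,0,0],0,1],[[0,0,0],0,1],[[0,0,0],0,1],[[0,0,0],0,1],[[0,0,0],0,1],[[0,0,0],0,1],[[0,0,0],0,1]]}}

```text
t: 5.42
ee_pos: [520.7, -267.9, 11.7]
orientation: [0.725, 3.056, -0.001]
ft_force: [-2.4, -1.5, 5.7]
width: 44.7
grasp_force: 30.0
```

```bash
python3 -c "
from h import *
q=[586.9,-37.7,-.099]
c,s=np.cos(q[2]),np.sin(q[2])
W=lambda x,y:(round(q[0]+c*x-s*y,1),round(q[1]+s*x+c*y,1))
print('left',W(-40,53),'right',W(-40,-53),'mid',W(-40,0),'gauge',W(35,0))
p=W(-40,-53);go(p[0],p[1],120,-5.7)"
```

```text
left (np.float64(552.3), np.float64(19.0)) right (np.float64(541.9), np.float64(-86.5)) mid (np.float64(547.1), np.float64(-33.7)) gauge (np.float64(621.7), np.float64(-41.2))
t 5.42 pos [ 520.7 -267.9   11.7] psi 63.3 | turn 13.80 then shift x 7.30 y 0.12 z -4.33  tilt 0.056
```

I misread the sign of the half-turn option, so one finger slid the block about 10 mm sideways, but it ended centred and held (44.7 mm). I'll lift, turn and carry it to the right-hand place.

Call:
{"name": "move_arm", "arguments": {"steps": [[[0,0,-0.4],0,1],[[0,0,-0.8],0,1],[[0,0,-0.8],0,1],[[0,0,-0.8],0,1],[[0,0,-0.8],0,1],[[0,0,-0.73],0.8,1],[[0,0,0],1,1],[[0,0,0],1,1],[[0,0,0],1,1],[[0,0,0],1,1],[[0,0,0],1,1],[[0,0,0],1,1],[[0,0,0],1,1],[[0,0,0],1,1],[[0,0,0],1,1],[[0,0,0],1,1],[[0,0,0],1,1],[[0,0,0],1,1],[[0,0,0],1,1],[[0,0,0],0,1]]}}

```text
t: 7.08
ee_pos: [519.9, -266.8, 119.3]
orientation: [-2.331, -2.104, 0.0]
ft_force: [0.3, -0.8, -3.3]
width: 44.4
grasp_force: 30.0
```

Call:
{"name": "move_arm", "arguments": {"steps": [[[0.5,0,0],0,1],[[0.8,0,0],0,1],[[0.9,0,0],0,1],[[0.9,0,0],0,1],[[0.9,0,0],0,1],[[0.9,0,0],0,1],[[0.9,0,0],0,1],[[0.8,0,0],0,1],[[0.5,0,0],0,1],[[0.2,0.12,0],0,1],[[0,0,0],0,1],[[0,0,0],0,1],[[0,0,0],0,1]]}}

```text
t: 8.17
ee_pos: [541.5, -86.9, 119.4]
orientation: [2.329, 2.108, -0.0]
ft_force: [-0.4, -0.3, -2.9]
width: 44.4
grasp_force: 30.0
```

Run:
```python
from h import *
go(541.9,-86.5,52.5,-5.7)
t=view("top");m=mask_near(t,"plate",(323,216));print(fit("plate",[(t,m)],[587,-38,0,-.1]))
v=view("wrist");cv2.imwrite("pics/w2.png",v["img"][:,:,::-1])
print(ctrl.get_obs()["width"])
```

```text
t 8.17 pos [541.5 -86.9 119.4] psi -5.7 | turn -0.00 then shift x 0.02 y 0.01 z 2.68  tilt 0.010Traceback (most recent call last):
  File "<stdin>", line 3, in <module>
  File "h.py", line 44, in fit
    ys,xs=np.nonzero(k);roi=[max(xs.min()-15,0),max(ys.min()-15,0),min(xs.max()+16,640),min(ys.max()+16,480)]
          ~~~~~~~~~~^^^
    return _wrapfunc(a, 'nonzero')
    return _wrapit(obj, method, *args, **kwds)
    result = getattr(arr, method)(*args, **kwds)
ValueError: Calling nonzero on 0d arrays is not allowed. Use np.atleast_1d(scalar).nonzero() instead.
```

Call:
{"name": "move_arm", "arguments": {"steps": [[[0,0,0.5],0,1],[[0,0,0.6],0,1],[[0,0,0.6],0,1],[[0,0,0.5],0,1],[[0,0,0.25],0,1],[[0,0,0.15],0,1],[[0,0,0.06],0,1],[[0,0,0],0,1],[[0,0,0],0,1]]}}

```text
t: 9.02
ee_pos: [542.0, -86.3, 53.4]
orientation: [2.329, 2.108, 0.001]
ft_force: [-0.6, 0.2, -2.9]
width: 45.2
grasp_force: 30.0
```

Call:
{"name": "move_arm", "arguments": {"steps": [[[0,0,0.04],0,1],[[0,0,0.04],0,1],[[0,0,0],0,1],[[0,0,0],0,0.9],[[0,0,0],0,0.6],[[0,0,0],0,0.4],[[0,0,0],0,0.2],[[0,0,0],0,0],[[0,0,0],0,0],[[0,0,0],0,0],[[0,0,-0.5],0,0],[[0,0,-0.8],0,0],[[0,0,-0.9],0,0],[[0,0,-0.9],0,0],[[0,0,-0.9],0,0]]}}

```text
t: 10.27
ee_pos: [541.4, -86.1, 152.7]
orientation: [2.329, 2.108, 0.0]
ft_force: [-0.0, 0.1, 0.5]
width: 87.5
grasp_force: 0.0
```

```bash
python3 -c "
from h import *
print(ctrl.get_obs()['width'])
go(534.7,-425.7,150,-80.6)"
```

```text
87.5003721403584
t 10.27 pos [541.4 -86.1 152.7] psi -5.7 | turn 14.98 then shift x -2.48 y 13.36 z 0.11  tilt 0.007
```

Call:
{"name": "move_arm", "arguments": {"steps": [[[-0.54,0.08,0],0,0],[[-1,0.1,0],0,0],[[-1,0.1,0],0,0],[[-1,0.1,0],0,0],[[-1,0.1,0],0,0],[[-1,0.1,0],0,0],[[-1,0.1,0],0,0],[[-1,0.1,0],0,0],[[-1,0.1,0],0,0],[[-1,0.1,0],0,0],[[-1,0.1,0],0,0],[[-1,0,0],0,0],[[-1,0,0],0,0],[[-1,0,0],0,0]]}}

```text
t: 11.43
ee_pos: [534.0, -427.2, 150.8]
orientation: [-2.329, -2.108, 0.0]
ft_force: [0.4, 0.6, 0.4]
width: 87.6
grasp_force: 0.0
```

Call:
{"name": "move_arm", "arguments": {"steps": [[[0,0,0],1,0],[[0,0,0],1,0],[[0,0,0],1,0],[[0,0,0],1,0],[[0,0,0],1,0],[[0,0,0],1,0],[[0,0,0],1,0],[[0,0,0],1,0],[[0,0,0],1,0],[[0,0,0],1,0],[[0,0,0],1,0],[[0,0,0],1,0],[[0,0,0],1,0],[[0,0,0],1,0],[[0,0,0],1,0],[[0,0,0],0,0],[[0,0,0],0,0],[[0,0,0],0,0]]}}

```text
t: 12.93
ee_pos: [534.5, -425.9, 150.9]
orientation: [-3.131, -0.258, 0.0]
ft_force: [0.4, 0.9, 0.3]
width: 88.1
grasp_force: 0.0
```

```bash
sed -i 's/^go(.*/go(qf[0],qf[1],11.5,np.degrees(qf[3])+90); go(qf[0],qf[1],11.5,np.degrees(qf[3])-90)/' mv.py; python3 mv.py vblock vblock_a 534.7 -425.7 0 0.164 w2
python3 - <<'E'
from h import *
t=view("top");ms=cams.cut_out("top","vblock_a")
u=proj(t,[[541.9,-86.5,70]])[0];print(u,[(round(c["p"],2),np.round(c["rect"])) for c in ms])
c=min(ms,key=lambda c:np.hypot(*(np.array(c["rect"][:2])-u)))
print(fit("vblock",[(t,c["pixels"])],[542,-86,40,1.472]))
E
```

```text
expect [324. 235.] [(0.9, array([227., 325.,  56.,  56.])), (0.89, array([115., 304.,  76.,  63.])), (0.57, array([152., 118.,  75.,  75.])), (0.56, array([322., 234.,  57.,  49.]))]
fit [ 5.36186e+02 -4.24933e+02  0.00000e+00  1.44000e-01] 0.024
free z [ 5.36435e+02 -4.24930e+02  1.00800e+00  1.43000e-01] 0.023
t 13.03 pos [ 534.7 -425.8  150.9] psi -80.6 | turn -35.77 then shift x -0.06 y 0.02 z 5.58  tilt 0.007
t 13.03 pos [ 534.7 -425.8  150.9] psi -80.6 | turn 0.23 then shift x 0.06 y -0.02 z 5.58  tilt 0.007
[344.59649963 232.70208333] [(0.92, array([343., 233.,  16.,  24.])), (0.92, array([428., 206.,  22.,  29.])), (0.75, array([462., 280.,  29.,  23.])), (0.7, array([486., 237.,  13.,  12.]))]
(array([542.28107664, -88.20658083,  40.        ,   1.49469275]), np.float64(0.08981740417831885))
```

View pics/w2.png

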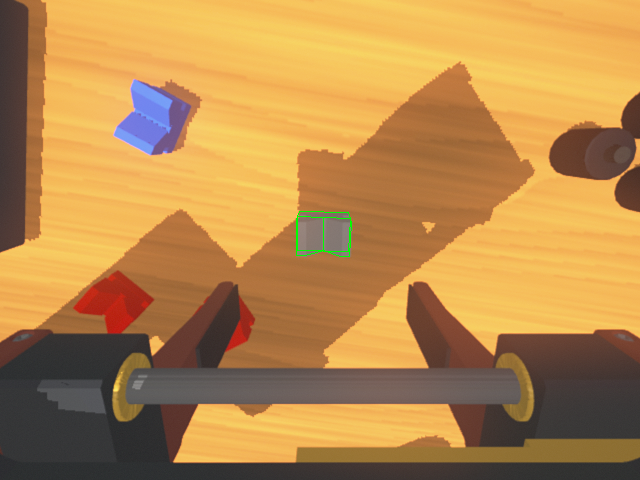

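The picture shows the grey block at (322,234), inside the outline and aligned with the fingers. The red and blue blocks are clear of their path.

Call:
{"name": "move_arm", "arguments": {"steps": [[[0.06,-0.02,0.4],0.23,0],[[0,0,0.8],0,0],[[0,0,0.8],0,0],[[0,0,0.8],0,0],[[0,0,0.8],0,0],[[0,0,0.8],0,0],[[0,0,0.8],0,0],[[0,0,0.38],0,0],[[0,0,0],0,0],[[0,0,0],0,0.5],[[0,0,0],0,1],[[0,0,0],0,1],[[0,0,0],0,1],[[0,0,0],0,1],[[0,0,0],0,1],[[0,0,0],0,1],[[0,0,0],0,1]]}}

```text
t: 14.55
ee_pos: [536.4, -425.3, 11.9]
orientation: [3.133, 0.223, 0.001]
ft_force: [-0.3, -0.7, 3.2]
width: 44.7
grasp_force: 30.0
```

Call:
{"name": "move_arm", "arguments": {"steps": [[[0,0,-0.4],0,1],[[0,0,-0.8],0,1],[[0,0,-0.8],0,1],[[0,0,-0.8],0,1],[[0,0,-0.8],0,1],[[0,0,-0.9],-0.22,1],[[0,0,-0.9],-1,1],[[0,0,0],-1,1],[[0,0,0],-1,1],[[0,0,0],-1,1],[[0,0,0],-1,1],[[0,0,0],-1,1],[[0,0,0],-1,1],[[0,0,0],-1,1],[[0,0,0],-1,1],[[0,0,0],-1,1],[[0,0,0],-1,1],[[0,0,0],-1,1],[[0,0,0],-1,1],[[0,0,0],-1,1]]}}

```text
t: 16.22
ee_pos: [535.7, -424.4, 146.4]
orientation: [-2.415, -2.008, 0.0]
ft_force: [-0.5, -0.7, -3.2]
width: 45.2
grasp_force: 30.0
```

```bash
python3 -c "
from h import *
print(ctrl.get_obs()['width'])
go(552.3,19,150,-5.7)"
```

```text
45.15147330074741
t 16.22 pos [ 535.7 -424.4  146.4] psi -10.5 | turn -0.96 then shift x 17.72 y -1.10 z -0.14  tilt 0.073
```

Call:
{"name": "move_arm", "arguments": {"steps": [[[0,0,0],-0.96,1],[[0.52,-0.05,0],0,1],[[0.9,-0.1,0],0,1],[[1,-0.1,0],0,1],[[1,-0.1,0],0,1],[[1,-0.1,0],0,1],[[1,-0.1,0],0,1],[[1,-0.1,0],0,1],[[1,-0.1,0],0,1],[[1,-0.1,0],0,1],[[1,-0.1,0],0,1],[[1,-0.1,0],0,1],[[1,-0.05,0],0,1],[[1,0,0],0,1],[[1,0,0],0,1],[[1,0,0],0,1],[[1,0,0],0,1],[[0.8,0,0],0,1],[[0.5,0,0],0,1],[[0,0,0],0,1]]}}

```text
t: 17.88
ee_pos: [551.7, -3.8, 146.6]
orientation: [-2.333, -2.104, -0.0]
ft_force: [-0.9, -0.2, -2.0]
width: 44.7
grasp_force: 30.0
```

Call:
{"name": "move_arm", "arguments": {"steps": [[[0,0,0],0,1],[[0,0,0.4],0,1],[[0,0,0.7],0,1],[[0,0,0.8],0,1],[[0,0,0.8],0,1],[[0,0,0.6],0,1],[[0,0,0.3],0,1],[[0,0,0],0,1],[[0,0,0],0,1]]}}

```text
t: 18.63
ee_pos: [552.0, -7.0, 56.1]
orientation: [-2.335, -2.101, 0.001]
ft_force: [0.1, -0.2, -3.0]
width: 44.9
grasp_force: 30.0
```

```bash
python3 -c "
from h import *
go(552.3,19,52.2,-5.7)"
```

```text
t 18.63 pos [552.   -7.   56.1] psi -6.0 | turn -0.06 then shift x 1.04 y -0.09 z 0.16  tilt 0.048
```

Call:
{"name": "move_arm", "arguments": {"steps": [[[0.3,-0.05,0],-0.06,1],[[0.5,-0.04,0],0,1],[[0.24,0,0],0,1],[[0,0,0],0,1],[[0,0,0.08],0,1],[[0,0,0.07],0,1],[[0,0,0],0,1],[[0,0,0],0,0.9],[[0,0,0],0,0.6],[[0,0,0],0,0.4],[[0,0,0],0,0.2],[[0,0,0],0,0],[[0,0,0],0,0],[[0,0,0],0,0],[[0,0,-0.5],0,0],[[0,0,-0.8],0,0],[[0,0,-1],0,0],[[0,0,-1],0,0],[[0,0,-1],0,0]]}}

```text
t: 20.22
ee_pos: [552.4, 19.8, 162.1]
orientation: [2.328, 2.109, 0.0]
ft_force: [-0.0, -0.3, -0.4]
width: 87.7
grasp_force: 0.0
```

```bash
python3 -c "
from h import *
print(ctrl.get_obs()['width'])
go(516.4,275.2,150,-82.5)
go(516.4,275.2,150)"
```

```text
87.69027404114404
t 20.22 pos [552.4  19.8 162.1] psi -5.7 | turn 15.37 then shift x -0.09 y -10.32 z 0.48  tilt 0.007
t 20.22 pos [552.4  19.8 162.1] psi -5.7 | turn -0.00 then shift x 10.03 y -2.44 z 0.48  tilt 0.007
```

Now over to the shaft, keeping z at about 160.

Call:
{"name": "move_arm", "arguments": {"steps": [[[0.5,-0.1,0],0,0],[[0.9,-0.24,0],0,0],[[0.96,-0.24,0],0,0],[[0.96,-0.24,0],0,0],[[0.96,-0.24,0],0,0],[[0.96,-0.24,0],0,0],[[0.96,-0.24,0],0,0],[[0.96,-0.24,0],0,0],[[0.96,-0.24,0],0,0],[[0.96,-0.24,0],0,0],[[0.95,-0.18,0],0,0],[[0,0,0],0.37,0],[[0,0,0],1,0],[[0,0,0],1,0],[[0,0,0],1,0],[[0,0,0],1,0],[[0,0,0],1,0],[[0,0,0],1,0],[[0,0,0],1,0]]}}

```text
t: 21.8
ee_pos: [516.1, 275.5, 160.3]
orientation: [-2.878, -1.259, 0.0]
ft_force: [-0.6, -0.7, -1.1]
width: 87.8
grasp_force: 0.0
```

Call:
{"name": "move_arm", "arguments": {"steps": [[[0,0,0],1,0],[[0,0,0],1,0],[[0,0,0],1,0],[[0,0,0],1,0],[[0,0,0],1,0],[[0,0,0],1,0],[[0,0,0],1,0],[[0,0,0],1,0],[[0,0,0],0,0],[[0,0,0],0,0],[[0,0,0],0,0]]}}

```text
t: 22.72
ee_pos: [516.3, 275.4, 160.3]
orientation: [3.135, 0.209, -0.0]
ft_force: [0.1, 0.3, -0.6]
width: 87.9
grasp_force: 0.0
```

```bash
sed -i 's/,11.5,/,26,/g' mv.py; python3 mv.py shaft shaft 516.4 275.2 45 0.131 w3
cat > chk.py <<'E'
from h import *
t=view("top");ms=cams.cut_out("top","vblock_a");s=view("side");m2=cams.cut_out("side","vblock_a")
for g in((541.9,-86.5),(552.3,19)):
    L=[]
    for v,m in((t,ms),(s,m2)):
        u=proj(v,[[*g,65]])[0];c=min(m,key=lambda c:np.hypot(*(np.array(c["rect"][:2])-u)))
        print(np.round(u),np.round(c["rect"]),round(c["p"],2))
        if np.hypot(*(np.array(c["rect"][:2])-u))<10:L.append((v,c["pixels"]))
    if L:print([(np.round(a,3),round(b,3)) for a,b in [fit("vblock",[l],[*g,40,1.472]) for l in L]+[fit("vblock",L,[*g,40,1.472])]])
pm=[(v,mask_near(v,"plate",proj(v,[[587,-38,20]])[0])) for v in(s,)]
if pm[0][1] is not None:print("plate",fit("plate",pm,[587,-38,0,-.099]))
E
python3 chk.py
```

```text
expect [325. 240.] [(0.6, array([324., 217.,  37., 242.]))]
fit [5.17803e+02 2.77563e+02 4.50000e+01 1.32000e-01] 0.03
free z [5.17826e+02 2.77544e+02 4.42610e+01 1.32000e-01] 0.03
t 22.82 pos [516.5 275.4 160.2] psi -82.4 | turn -36.00 then shift x -0.07 y 0.08 z 5.37  tilt 0.002
t 22.82 pos [516.5 275.4 160.2] psi -82.4 | turn 0.00 then shift x 0.07 y -0.08 z 5.37  tilt 0.002
[344. 233.] [344. 232.  18.  23.] 0.55
[339. 277.] [339. 281.  21.  25.] 0.6
[(array([542.115, -88.383,  40.   ,   1.49 ]), np.float64(0.056)), (array([539.982, -86.869,  40.   ,   1.468]), np.float64(0.043)), (array([540.899, -88.016,  40.   ,   1.509]), np.float64(0.08))]
[296. 229.] [297. 230.  14.  23.] 0.76
[328. 241.] [330. 242.  25.  22.] 0.94
[(array([552.989,  18.934,  40.   ,   1.461]), np.float64(0.066)), (array([551.114,  20.723,  40.   ,   1.485]), np.float64(0.047)), (array([551.651,  19.589,  40.   ,   1.464]), np.float64(0.086))]
plate (array([ 5.86208140e+02, -3.26008396e+01,  0.00000000e+00, -1.01707980e-01]), np.float64(0.13974392734881536))
```

View pics/w3.png

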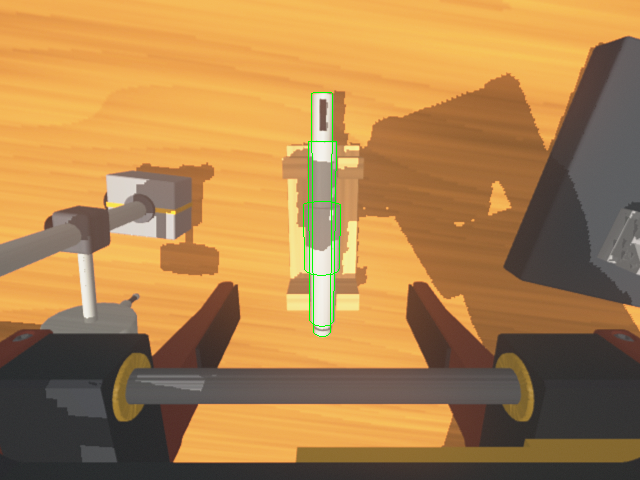

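The picture shows the shaft at (322,215) with the outline matching and the keyway at (323,113), towards +x. Both V-blocks measure within about 1.5 mm of plan. I'll descend and grip the thick middle.

Call:
{"name": "move_arm", "arguments": {"steps": [[[0.07,-0.08,0.4],0,0],[[0,0,0.8],0,0],[[0,0,0.8],0,0],[[0,0,0.8],0,0],[[0,0,0.8],0,0],[[0,0,0.8],0,0],[[0,0,0.6],0,0],[[0,0,0.35],0,0],[[0,0,0],0,0],[[0,0,0],0,0.4],[[0,0,0],0,0.7],[[0,0,0],0,1],[[0,0,0],0,1],[[0,0,0],0,1],[[0,0,0],0,1],[[0,0,0],0,1],[[0,0,0],0,1],[[0,0,0],0,1]]}}

```text
t: 24.57
ee_pos: [518.0, 277.4, 26.5]
orientation: [3.135, 0.206, -0.0]
ft_force: [0.4, -4.9, 2.4]
width: 31.2
grasp_force: 2.3
```

```bash
python3 -c "
from h import *
print(ctrl.get_obs()['ft_force'])
go(517.8,277.6,26,-82.4)"
```

```text
[ 0.38107636 -4.87311045  2.41451056]
t 24.57 pos [518.  277.4  26.5] psi -82.5 | turn -0.02 then shift x -0.01 y -0.01 z 0.02  tilt 0.015
```

Call:
{"name": "move_arm", "arguments": {"steps": [[[0,0,0],0,1],[[0,0,0],0,1],[[0,0,0],0,1],[[0,0,-0.3],0,1],[[0,0,-0.5],0,1],[[0,0,-0.7],0,1],[[0,0,-0.7],0,1],[[0,0,-0.7],0,1],[[0,0,-0.7],0,1],[[0,0,-0.7],0,1],[[0,0,-0.7],0,1],[[0,0,-0.5],0,1],[[0,0,-0.3],0,1],[[0,0,0],-0.4,1],[[0,0,0],-0.8,1],[[0,0,0],-0.8,1],[[0,0,0],-0.8,1],[[0,0,0],-0.8,1],[[0,0,0],-0.8,1]]}}

```text
t: 26.15
ee_pos: [517.4, 277.4, 171.0]
orientation: [3.037, 0.805, -0.002]
ft_force: [0.6, 0.6, -5.9]
width: 29.5
grasp_force: 30.0
```

Call:
{"name": "move_arm", "arguments": {"steps": [[[0,0,0],-0.8,1],[[0,0,0],-0.8,1],[[0,0,0],-0.8,1],[[0,0,0],-0.8,1],[[0,0,0],-0.8,1],[[0,0,0],-0.8,1],[[0,0,0],-0.8,1],[[0,0,0],-0.8,1],[[0,0,0],-0.8,1],[[0,0,0],-0.8,1],[[0,0,0],-0.8,1],[[0,0,0],-0.8,1],[[0,0,0],-0.8,1],[[0,0,0],-0.4,1],[[0,0,0],0,1],[[0,0,0],0,1]]}}

```text
t: 27.48
ee_pos: [517.6, 277.4, 171.1]
orientation: [-2.345, -2.09, 0.001]
ft_force: [0.0, 0.4, -5.3]
width: 29.7
grasp_force: 30.0
```

```bash
python3 -c "
from h import *
print(ctrl.get_obs()['ft_force'])
go(546.8,-33.8,120,-5.7)"
```

```text
[ 0.00531537  0.36944347 -5.26938606]
t 27.48 pos [517.6 277.4 171.1] psi -6.6 | turn -0.17 then shift x -12.27 y 2.40 z 2.04  tilt 0.059
```

Call:
{"name": "move_arm", "arguments": {"steps": [[[0,0,0],-0.17,1],[[-0.4,0.1,0],0,1],[[-0.7,0.15,0],0,1],[[-0.87,0.17,0],0,1],[[-0.9,0.18,0],0,1],[[-0.9,0.18,0],0,1],[[-0.9,0.18,0],0,1],[[-0.9,0.18,0],0,1],[[-0.9,0.18,0],0,1],[[-0.9,0.18,0],0,1],[[-0.9,0.18,0],0,1],[[-0.9,0.18,0],0,1],[[-0.9,0.18,0],0,1],[[-0.9,0.18,0],0,1],[[-0.7,0.11,0],0,1],[[-0.4,0.07,0],0,1],[[-0.2,0.03,0],0,1],[[0,0,0],0,1],[[0,0,0],0,1],[[0,0,0],0,1]]}}

```text
t: 29.15
ee_pos: [548.1, -33.0, 171.4]
orientation: [-2.327, -2.11, -0.0]
ft_force: [-0.6, -0.2, -5.8]
width: 29.1
grasp_force: 30.0
```

Run:
```python
from h import *
go(546.8,-33.8,62,-5.7)
for n in("top","side"):
    v=view(n);o=ctrl.get_obs();p=o["ee_pos"]
    u=proj(v,[[p[0],p[1],p[2]+19]])[0];m=mask_near(v,"shaft",u);print(u,m is not None)
    if m is not None: print(fit("shaft",[(v,m)],[p[0],p[1],p[2]+19,1.472]))
    if n=="side": cv2.imwrite("pics/s1.png",cv2.resize(v["img"][130:340,220:500,::-1],(800,600)))
```

```text
t 29.15 pos [548.1 -33.  171.4] psi -5.6 | turn 0.02 then shift x -0.04 y -0.05 z 4.38  tilt 0.019
[321.59063216 221.20253069] True
(array([549.3936436 , -15.68236916, 190.40373111,   1.45710368]), np.float64(0.7327062512247697))
[334.00211508 216.85126   ] True
(array([548.63718846, -31.77067906, 190.4154054 ,   1.44588394]), np.float64(0.32942920681986654))
```

View pics/s1.png

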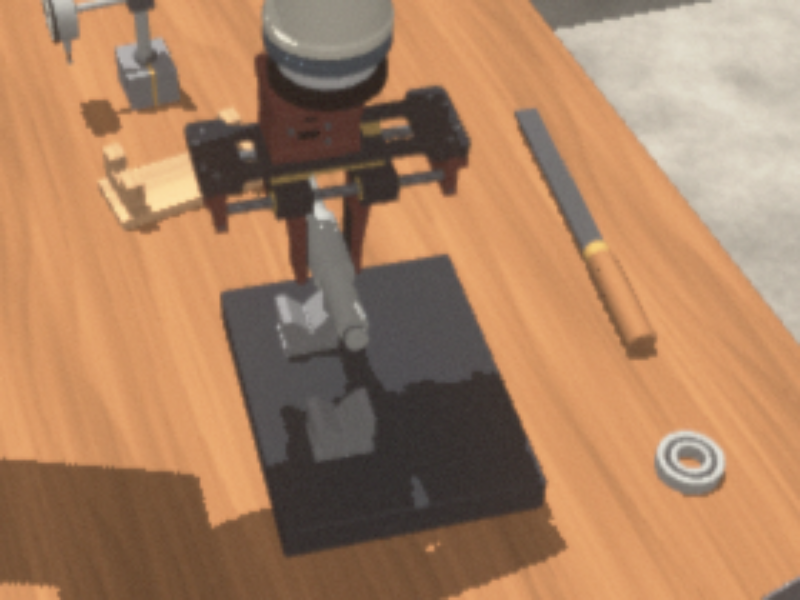

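The shaft is level over the two V-blocks, with the plain end towards the right block at crop position (340,425). I'll lower it.

Call:
{"name": "move_arm", "arguments": {"steps": [[[-0.04,-0.05,0.3],0,1],[[0,0,0.6],0,1],[[0,0,0.7],0,1],[[0,0,0.7],0,1],[[0,0,0.7],0,1],[[0,0,0.6],0,1],[[0,0,0.4],0,1],[[0,0,0.2],0,1],[[0,0,0],0,1],[[0,0,0],0,1]]}}

```text
t: 30.18
ee_pos: [547.2, -34.6, 66.6]
orientation: [2.328, 2.109, 0.0]
ft_force: [-0.3, 0.1, -6.2]
width: 28.9
grasp_force: 30.0
```

Call:
{"name": "move_arm", "arguments": {"steps": [[[0,0,0.06],0,1],[[0,0,0.04],0,1],[[0,0,0.03],0,1],[[0,0,0.03],0,1],[[0,0,0],0,1],[[0,0,0],0,1]]}}

```text
t: 30.68
ee_pos: [547.0, -34.6, 62.6]
orientation: [2.328, 2.109, 0.0]
ft_force: [0.3, -0.4, -5.5]
width: 29.6
grasp_force: 30.0
```

Call:
{"name": "move_arm", "arguments": {"steps": [[[0,0,0.03],0,1],[[0,0,0.02],0,1],[[0,0,0],0,1],[[0,0,0],0,1]]}}

```text
t: 31.02
ee_pos: [547.2, -34.6, 62.0]
orientation: [2.328, 2.109, 0.001]
ft_force: [-3.2, -0.1, 6.2]
width: 29.3
grasp_force: 30.0
```

Contact with the V's: the vertical force changed from -5.5 to +6.2 N. I'll release and rise.

Call:
{"name": "move_arm", "arguments": {"steps": [[[0,0,0],0,0.9],[[0,0,0],0,0.8],[[0,0,0],0,0.6],[[0,0,0],0,0.4],[[0,0,0],0,0.2],[[0,0,0],0,0],[[0,0,0],0,0],[[0,0,0],0,0],[[0,0,0],0,0],[[0,0,-0.4],0,0],[[0,0,-0.8],0,0],[[0,0,-1],0,0],[[0,0,-1],0,0],[[0,0,-1],0,0],[[0,0,-1],0,0],[[0,0,-1],0,0],[[0,0,-1],0,0],[[0,0,-1],0,0]]}}

```text
t: 32.52
ee_pos: [546.6, -34.6, 268.3]
orientation: [2.328, 2.109, 0.001]
ft_force: [-0.0, 0.5, -0.2]
width: 88.0
grasp_force: 0.0
```

Run:
```python
from h import *
v=view("wrist");cv2.imwrite("pics/w4.png",v["img"][:,:,::-1])
u=proj(v,[[547,-34,80.6]])[0]
for n,q,th,m in(("shaft",[547,-34,80.6,1.472],"shaft","shaft"),):
    k=min(cams.cut_out("wrist",th),key=lambda c:np.hypot(*(np.array(c["rect"][:2])-u)));print(np.round(k["rect"]));print(fit(m,[(v,k["pixels"])],q),fit(m,[(v,k["pixels"])],q,(0,1,2,3)))
    print([(round(c["p"],2),np.round(c["rect"])) for c in cams.boxes_of("wrist","vblock_a")])
for g in((541.5,-87.2),(552,19.6)):print(proj(v,[[*g,65]]))
go(520.5,429.5,240,-89.1);go(520.5,429.5,240)
```

```text
Traceback (most recent call last):
ValueError: min() iterable argument is empty
```

View pics/w4.png

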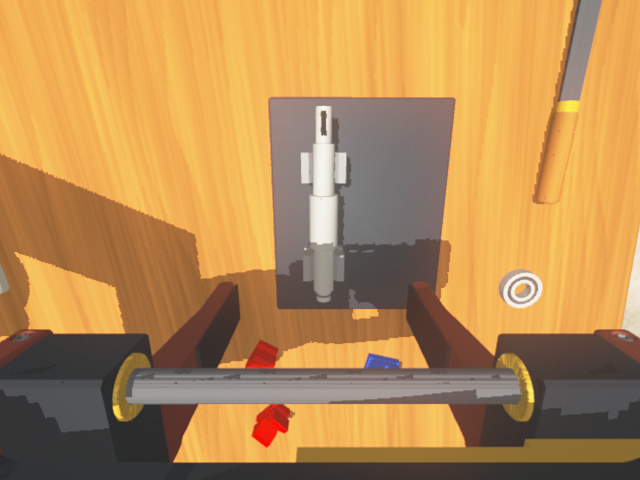

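The shaft lies in both V's with the keyway at (323,122), to the left. The left block (rows 153–183) and right block (rows 247–282) sit mid-seat. Next the gauge.

Run:
```python
from h import *
go(520.5,429.5,268,-89.1);go(520.5,429.5,268)
v=view("wrist")
for r in(106,196,244,302):print(r,np.round(ray(v,(323,r),85),1))
```

```text
t 32.62 pos [549.2 -34.8 271.2] psi -5.7 | turn 16.69 then shift x -0.86 y -18.59 z 0.13  tilt 0.471
t 32.62 pos [549.2 -34.8 271.2] psi -5.7 | turn -0.00 then shift x 18.37 y -2.97 z 0.13  tilt 0.471
106 [561.5  77.8  85. ]
196 [553.2  -7.5  85. ]
244 [548.2 -58.5  85. ]
302 [ 541.5 -126.4   85. ]
```

Call:
{"name": "move_arm", "arguments": {"steps": [[[0.5,-0.1,0],0,0],[[0.87,-0.16,0],0,0],[[1,-0.16,0],0,0],[[1,-0.16,0],0,0],[[1,-0.16,0],0,0],[[1,-0.16,0],0,0],[[1,-0.16,0],0,0],[[1,-0.16,0],0,0],[[1,-0.16,0],0,0],[[1,-0.16,0],0,0],[[1,-0.16,0],0,0],[[1,-0.16,0],0,0],[[1,-0.16,0],0,0],[[1,-0.16,0],0,0],[[1,-0.16,0],0,0],[[1,-0.16,0],0,0],[[1,-0.16,0],0,0],[[1,-0.16,0],0,0],[[1,-0.15,0],0,0],[[0,0,0],0.7,0]]}}

```text
t: 34.33
ee_pos: [516.1, 433.9, 263.9]
orientation: [-2.387, -2.04, 0.003]
ft_force: [-0.4, -1.0, 0.4]
width: 87.6
grasp_force: 0.0
```

Call:
{"name": "move_arm", "arguments": {"steps": [[[0,0,0],1,0],[[0,0,0],1,0],[[0,0,0],1,0],[[0,0,0],1,0],[[0,0,0],1,0],[[0,0,0],1,0],[[0,0,0],1,0],[[0,0,0],1,0],[[0,0,0],1,0],[[0,0,0],1,0],[[0,0,0],1,0],[[0,0,0],1,0],[[0,0,0],1,0],[[0,0,0],1,0],[[0,0,0],1,0],[[0,0,0],1,0],[[0,0,0],0,0],[[0,0,0],0,0],[[0,0,0],0,0],[[0,0,0],0,0]]}}

```text
t: 36.0
ee_pos: [517.8, 429.8, 265.6]
orientation: [3.141, 0.026, -0.001]
ft_force: [0.1, -1.0, -0.8]
width: 88.1
grasp_force: 0.0
```

Run:
```python
from h import *
go(520.5,429.5,240,-89.1)
v=view("wrist");cv2.imwrite("pics/w5.png",v["img"][:,:,::-1])
print([(round(c["p"],2),np.round(c["rect"])) for c in cams.boxes_of("wrist","gauge")], proj(v,[[520.5,429.5,180]]))
for h in(150,):print(proj(v,[[520.5,429.5,h]]))
```

```text
t 36.00 pos [517.8 429.8 265.6] psi -89.0 | turn 0.01 then shift x 0.11 y 0.01 z 1.02  tilt 0.060
[(0.84, array([322., 253.,  59., 140.]))] [[324.87122535 246.72022438]]
[[324.64979046 236.1186024 ]]
```

View pics/w5.png

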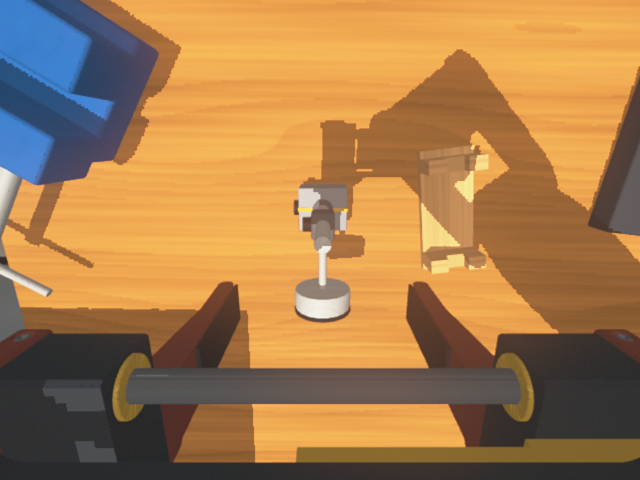

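The picture shows the gauge with its column top at (322,247), dial at (322,298) and base at (323,208). The column is centred between the fingers to within about 2 mm, and the dial faces -x. I'll descend to the bare column.

Call:
{"name": "move_arm", "arguments": {"steps": [[[0.16,-0.06,0.3],0,0],[[0,0,0.7],0,0],[[0,0,0.8],0,0],[[0,0,0.8],0,0],[[0,0,0.8],0,0],[[0,0,0.8],0,0],[[0,0,0.5],0,0],[[0,0,0.32],0,0],[[0,0,0],0,0],[[0,0,0],0,0.4],[[0,0,0],0,0.6],[[0,0,0],0,0.7],[[0,0,0],0,0.75],[[0,0,0],0,0.8],[[0,0,0],0,0.85],[[0,0,0],0,0.9],[[0,0,0],0,1],[[0,0,0],0,1],[[0,0,0],0,1]]}}

```text
t: 37.68
ee_pos: [522.2, 431.3, 140.6]
orientation: [3.141, 0.023, -0.0]
ft_force: [0.4, -0.2, -0.6]
width: 24.6
grasp_force: 0.0
```

Call:
{"name": "move_arm", "arguments": {"steps": [[[0,0,0],0,1],[[0,0,0],0,1],[[0,0,0],0,1]]}}

```text
t: 37.93
ee_pos: [522.2, 430.8, 140.6]
orientation: [3.14, 0.023, -0.0]
ft_force: [1.2, -2.2, 0.3]
width: 13.0
grasp_force: 30.0
```

Run:
```python
from h import *
v=view("side");u=proj(v,[[520,430,80]])[0]
cv2.imwrite("pics/s2.png",cv2.resize(v["img"][60:210,180:380,::-1],(800,600)))
```

```text
(no output)
```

View pics/s2.png

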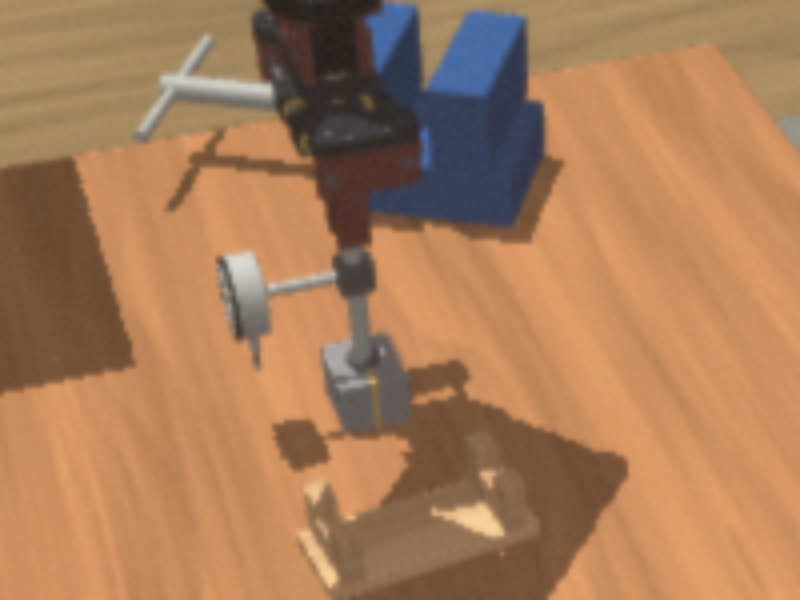

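The gripper holds the bare column just above the clamp. I'll lift 120 mm.

Call:
{"name": "move_arm", "arguments": {"steps": [[[0,0,-0.1],0,1],[[0,0,-0.3],0,1],[[0,0,-0.5],0,1],[[0,0,-0.6],0,1],[[0,0,-0.6],0,1],[[0,0,-0.6],0,1],[[0,0,-0.6],0,1],[[0,0,-0.6],0,1],[[0,0,-0.5],0,1],[[0,0,-0.3],0,1],[[0,0,-0.1],0,1],[[0,0,0],0.3,1],[[0,0,0],0.5,1],[[0,0,0],0.5,1],[[0,0,0],0,1],[[0,0,0],0,1]]}}

```text
t: 39.32
ee_pos: [521.9, 431.0, 259.9]
orientation: [3.137, -0.153, -0.002]
ft_force: [0.6, -0.6, -8.5]
width: 13.6
grasp_force: 30.0
```

Run:
```python
from h import *
go(622.1,-41.7,260)
v=view("side")
cv2.imwrite("pics/s3.png",cv2.resize(v["img"][30:180,180:380,::-1],(800,600)))
```

```text
t 39.32 pos [521.9 431.  259.9] psi -95.6 | turn -0.00 then shift x 5.83 y 18.43 z -0.00  tilt 0.080
```

View pics/s3.png

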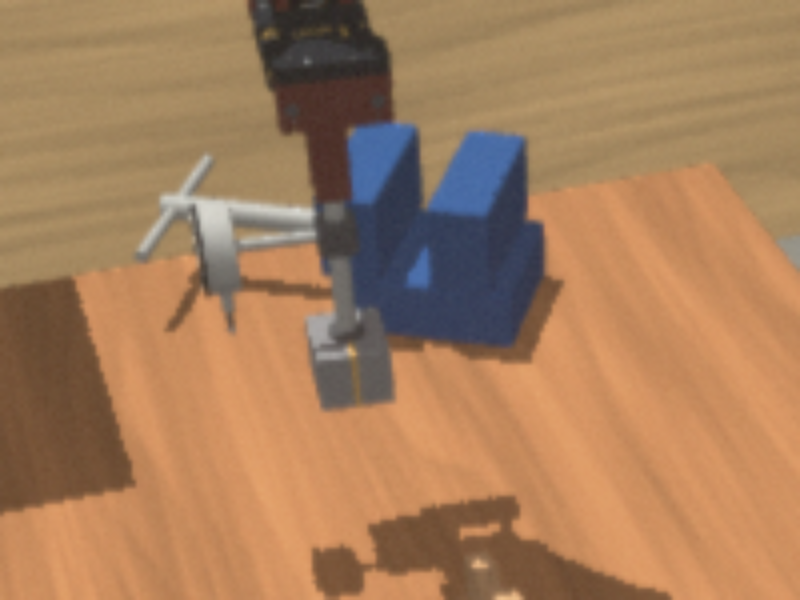

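The gauge hangs upright, still in line with the fingers. I'll carry it behind the shaft.

Call:
{"name": "move_arm", "arguments": {"steps": [[[0.1,0.3,0],0,1],[[0.2,0.6,0],0,1],[[0.28,0.88,0],0,1],[[0.3,0.95,0],0,1],[[0.3,0.95,0],0,1],[[0.3,0.95,0],0,1],[[0.3,0.95,0],0,1],[[0.3,0.95,0],0,1],[[0.3,0.95,0],0,1],[[0.3,0.95,0],0,1],[[0.3,0.95,0],0,1],[[0.3,0.95,0],0,1],[[0.3,0.95,0],0,1],[[0.3,0.95,0],0,1],[[0.3,0.95,0],0,1],[[0.3,0.95,0],0,1],[[0.3,0.95,0],0,1],[[0.3,0.95,0],0,1],[[0.3,0.95,0],0,1],[[0.25,0.85,0],0,1]]}}

```text
t: 41.03
ee_pos: [617.9, -29.1, 260.9]
orientation: [3.137, -0.156, 0.0]
ft_force: [0.6, 0.5, -7.9]
width: 13.7
grasp_force: 30.0
```

Call:
{"name": "move_arm", "arguments": {"steps": [[[0.15,0.4,0],0,1],[[0.05,0.2,0],0,1],[[0,0,0],0,1],[[0,0,0],0,1],[[0,0,0],0,1]]}}

```text
t: 41.45
ee_pos: [621.5, -40.6, 260.6]
orientation: [-3.137, 0.154, 0.001]
ft_force: [-0.0, 0.7, -8.6]
width: 13.4
grasp_force: 30.0
```

Run:
```python
from h import *
go(622.1,-41.7,181,-95.6)
v=view("side")
print(proj(v,[[547.3,-34.3,95.6],[547.3,-34.3,131]]))
cv2.imwrite("pics/s4.png",cv2.resize(v["img"][140:340,240:507,::-1],(800,600)))
```

```text
t 41.45 pos [621.5 -40.6 260.6] psi -95.6 | turn -0.00 then shift x 0.03 y 0.04 z 3.19  tilt 0.036
[[333.49634304 249.14709824]
 [333.60589596 237.80771716]]
```

View pics/s4.png

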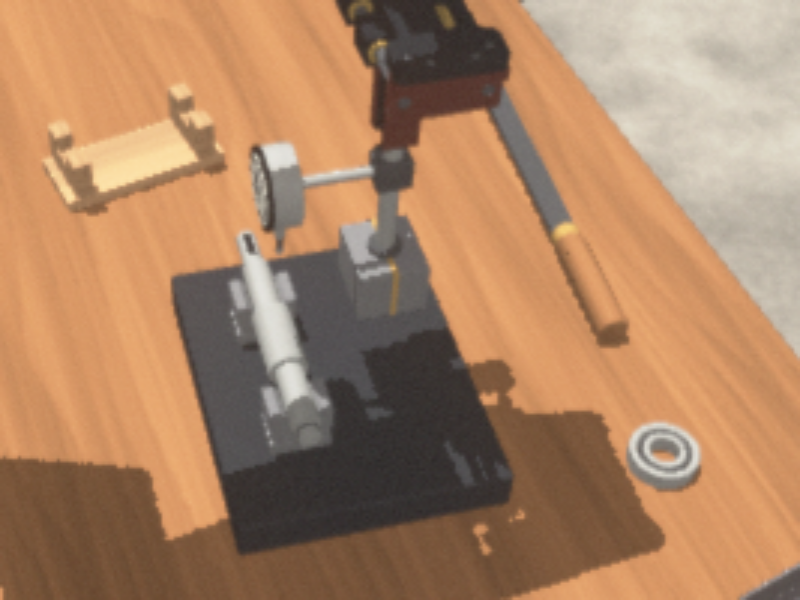

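The tip is at crop (281,248), which is pixel (333.7,222.7), directly above the projected middle of the shaft. I'll lower it.

Call:
{"name": "move_arm", "arguments": {"steps": [[[0.03,0.04,0.1],0,1],[[0,0,0.3],0,1],[[0,0,0.4],0,1],[[0,0,0.4],0,1],[[0,0,0.4],0,1],[[0,0,0.4],0,1],[[0,0,0.4],0,1],[[0,0,0.3],0,1],[[0,0,0.2],0,1],[[0,0,0.1],0,1],[[0,0,0.05],0,1],[[0,0,0],0,1],[[0,0,0],0,1]]}}

```text
t: 42.58
ee_pos: [622.9, -42.7, 184.9]
orientation: [3.138, -0.155, 0.001]
ft_force: [0.0, 0.2, -7.0]
width: 13.5
grasp_force: 30.0
```

Call:
{"name": "move_arm", "arguments": {"steps": [[[0,0,0.04],0,1],[[0,0,0.03],0,1],[[0,0,0.02],0,1],[[0,0,0],0,1],[[0,0,0],0,1]]}}

```text
t: 43.0
ee_pos: [622.7, -42.7, 182.3]
orientation: [3.138, -0.155, 0.001]
ft_force: [-0.5, 0.1, -6.5]
width: 13.4
grasp_force: 30.0
```

Call:
{"name": "move_arm", "arguments": {"steps": [[[0,0,0.03],0,1],[[0,0,0.02],0,1],[[0,0,0],0,1],[[0,0,0],0,1]]}}

```text
t: 43.33
ee_pos: [622.5, -42.7, 180.9]
orientation: [3.138, -0.155, -0.0]
ft_force: [-0.4, 0.3, -7.0]
width: 13.6
grasp_force: 30.0
```

Call:
{"name": "move_arm", "arguments": {"steps": [[[0,0,0.02],0,1],[[0,0,0.02],0,1],[[0,0,0],0,1],[[0,0,0],0,1]]}}

```text
t: 43.67
ee_pos: [622.8, -42.7, 180.5]
orientation: [3.138, -0.155, 0.001]
ft_force: [-1.3, -0.6, 0.4]
width: 13.9
grasp_force: 30.0
```

The base is down. I'll release and rise straight up.

Call:
{"name": "move_arm", "arguments": {"steps": [[[0,0,0.01],0,1],[[0,0,0],0,1],[[0,0,0],0,0.95],[[0,0,0],0,0.85],[[0,0,0],0,0.75],[[0,0,0],0,0.6],[[0,0,0],0,0.4],[[0,0,0],0,0.2],[[0,0,0],0,0.1],[[0,0,0],0,0.1],[[0,0,-0.3],0,0.1],[[0,0,-0.6],0,0.1],[[0,0,-0.8],0,0.1],[[0,0,-1],0,0.1],[[0,0,-1],0,0.1],[[0,0,-1],0,0.1],[[0,0,0],0,0.1],[[0,0,0],0,0.1]]}}

```text
t: 45.17
ee_pos: [623.4, -42.7, 299.3]
orientation: [3.138, -0.155, 0.006]
ft_force: [-0.3, 0.4, -0.2]
width: 79.3
grasp_force: 0.0
```

Run:
```python
from h import *
v=view("side")
a=cv2.resize(v["img"][190:310,265:395,::-1],(650,600),interpolation=2)
cv2.imwrite("pics/s5.png",a)
print(proj(v,[[547.3,-34.3,95.6],[622.5,-42,220]]))
for n in("side","wrist"):
    if n=="wrist":v=view(n)
    for c in cams.cut_out(n,"gauge")[:1]:
        print(n,np.round(c["rect"]),[(np.round(q,3),round(f,3)) for q,f in [fit("gauge",[(v,c["pixels"])],[622.3,-42,40,-.1])]])
```

```text
[[333.49634304 249.14709824]
 [371.00091528 200.59939709]]
side [352. 236.  61.  74.] [(array([ 6.2036e+02, -4.2108e+01,  4.0000e+01, -9.3000e-02]), np.float64(0.165))]
wrist [321. 261.  59. 145.] [(array([ 6.20474e+02, -4.09040e+01,  4.00000e+01, -9.60000e-02]), np.float64(0.111))]
```

View pics/s5.png

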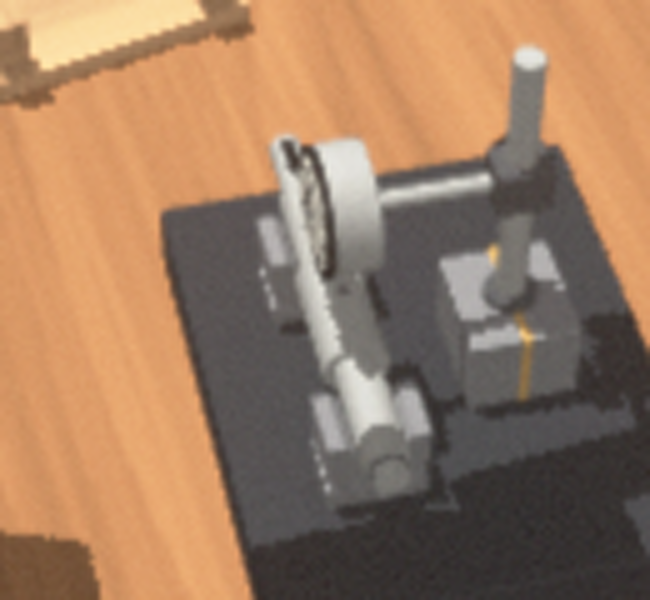

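The gauge stands upright behind the shaft, with its tip on the thick middle at crop (345,285). Its fitted pose puts the tip at about (546,-34), against the shaft's middle at (547,-34). Both V-blocks sit under their seats and the robot is clear.

```bash
python3 -c "
from workcell import ctrl
print(ctrl.close_job())"
```

```text
the job is handed in; nothing more can be done
None
```

I handed the job in at about 45 s of the 99 s: the shaft lies in both V-blocks with the drive end left, and the gauge stands behind it with its tip about 2 mm from the shaft's middle by my measurements. The hand-in returned no verdict, and I judged the plunger's depth only from the base resting on the plate.

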